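Slide the loaded slide rack home in the stainer's dock

TASK

Two slide racks sit in the two lanes of the stainer's loading dock. Slide the one that is full of glass slides along its lane, without lifting it, until it is fully home against the instrument; leave the empty rack where it is. The lanes are lined with grippy rubber and a rack jams if it is pushed off-centre, so push it gently at the middle of its wide push plate, straight along the lane.

Things in the scene. Friction and masses are not known exactly. Their poses are not given: they have to be found in the camera images.
- loaded_plate (a point): Aluminium rack (100 mm long, 86 wide, 0.45 kg) with nine upright glass slides, 34 mm high. Across the end nearest the robot stands its push plate: 150 mm wide, 8 thick, 27 to 49 mm above the bench. This point: centre of the plate's rear face, 38 mm above the bench; x points along the rack to the instrument (push direction), z up. In either lane, 90 to 130 mm short of home.
- empty_plate (a point): The other rack, the same but without slides, in the other lane; the point and axes are as on the loaded rack. A rack pushed within 15 mm of its plate's middle slides with 2 to 9 N; pushed 50 mm or more off the middle it binds in the guides. The instrument housing beyond the stop is 85 mm high; a 45 mm vial stands between the lanes near it.
- dock: Fixed dark grey deck, 310 mm wide. Origin on the bench below it; x along the lanes away from the robot, to the instrument; y left. Lanes: centres y = 88 and -88 mm, floor z = 12, 90 mm wide (2 mm play each side), from x = -100 to the stop at x = 140; guide tops z = 24, below the plates. Fully home, a rack's plate has its rear face at x = 32.
Things that resemble listed ones, but are neither listed nor needed, are in the scene too. What is shaped like the part that bears loaded_plate but brown, turquoise or yellow is not meant.

How it is judged:
At the end, for the whole second after the job is handed in: The loaded rack lies flat in its lane, its push plate's rear face within 10 mm of the fully home position and its length within 6 degrees of the lane's direction; the empty rack is within 12 mm of where it started (x of loaded_plate in the frame of dock between 0.022 and 0.042 m and (y of loaded_plate in the frame of dock between -0.1 and -0.076 m or y of loaded_plate in the frame of dock between 0.076 and 0.1 m) and angle between the x axis of loaded_plate and the x axis of dock, either way round below 0.1 rad and angle between loaded_plate's own z axis and vertical below 0.1 rad and height (world z) of loaded_plate below 0.048 m and distance of empty_plate from where it was at the start of the episode below 0.012 m); the robot touches nothing.
It fails at once if the loaded rack was lifted more than 20 mm (height (world z) of loaded_plate above 0.058 m).
It fails at once if the empty rack was moved more than 15 mm (distance of empty_plate from where it was at the start of the episode above 0.015 m).
It fails at once if the loaded rack was rammed (over 60 N) (contact force between the fingers and loaded above 60 N).
It also fails if it takes over 32 s, if anything falls off the work surface, if the arm or the gripper's body presses on something with over 40 N, if the wrist force passes 120 N, or if a joint passes its speed limit or range.

ROBOT

A 6-joint arm with a two-finger parallel gripper is mounted at the origin on the work surface. World frame = base frame: x ahead of the robot, y to its left, z up, the work surface at z = 0. Lengths are in m, angles in rad, forces in N, time in s.
With the tool pointing down it reaches from about 0.3 to 0.95 m from the base axis. Payload 3.1 kg.
Tool frame: the origin (TCP) lies on the centre line of the jaws, within the pads' length; the fingertips stand 8 mm ahead of it and the grasp point (between the pads) lies 11 mm behind it (arm.tcp_to_tips is the distance from the TCP to the fingertips, in m); z points along the fingers, x is the direction in which the jaws open and shut, and the axes are right-handed (so a half turn about z gives the same grasp; the last joint's range is limited). The gripper opens to 85 mm and grips with 20 to 120 N. Pads are 22 mm wide; open, the fingers measure 114 mm over their backs; the gripper's body (76 mm by 85 mm) begins 54 mm behind the grasp point. The pads swing forward as they close: fully open they stand 13 mm farther back than shut.
Start: joints at [-1.265, 0.308, 1.634, -0, 1.2, -0.07], TCP at [0.229, -0.581, 0.239] pointing down, gripper open.
Joint ranges: [-3.06, 3.06], [-0.79, 1.96], [0.05, 2.63], [-1.19, 4.34], [0.05, 2.64], [-2.94, 2.94]. Speed limits (rad/s): [2.79, 2.79, 3.14, 3.14, 3.14, 3.14].

INTERFACE

Orientations are given as a rotation vector (axis times angle).
In Python, from station import arm gives the robot as it stands.
- The arm moves only by the tool servo_tool, never from a script. Its arguments are lists of equal length, an entry for each row: "gripper": the closure, from 0 (fully open) to 1 (shut); "travel": the shift along the tool's x, y, z in mm, a list of three; "rot": the turn, a rotation vector about the tool's x, y, z in degrees, a list of three. In form: {"gripper": [gripper, ...], "travel": [[tx, ty, tz], ...], "rot": [[wx, wy, wz], ...]}. A call has 1 to 5 rows; each row is the pose to reach, as a shift and turn from the pose measured when the call began, along the tool's axes at that moment; what a row does not reach only later rows make up. A row lasts 1/12 s, in which the tool goes at most 41.7 mm and 7.16 degrees, less where a joint would pass 70% of its speed; a pose out of reach is approached as far as the arm can. A call with a gripper value outside its range is refused whole. The fingers move at their own pace and stop on an object; "newtons" is the grip in N (left out, the last holds). Time passes only in rows, so rows that repeat a pose let the fingers close. It gives the time, the measured TCP pose, the force and the opening at its end, in the units of the state.
- arm.observe(): the state, without advancing time (a new reading comes with each control period).
- arm.snapshot(name): name is "side" or "top" or "wrist"; returns a dict with "img" (480x640x3 uint8, red, green, blue), "z_map" (480x640 float32, m along the optical axis (not along the pixel's ray), 0 where there is no reading), "camera_matrix" (3x3 intrinsics, pixels), "extrinsics" (4x4, takes a point from camera to world coordinates); the wrist camera has in their place "tool_from_camera" (4x4, takes a point from camera to tool coordinates, whose origin is the TCP and whose axes are the tool frame's). Camera axes: x right, y down, z forward; pixel columns grow to the right and rows downward; lengths in m; the calibration is good to about 2 mm. The wrist camera is an equidistant fisheye: a pixel r from the principal point sees the ray r / f radians off the axis. A picture is of the moment at which its call begins: read the wrist's pose just before it.
- arm.finish_job(): hands the job in, once; it reports no verdict.
The state is a dict: "t": time; "joint_pos": joint angles; "joint_vel": joint speeds; "tau": joint torques, N m; "position": TCP position; "eef_rot": TCP orientation; "force": force on the tool from outside, world axes, zero at the start; "moment": the same for the moment, N m; "gripper_width": finger opening in m.
Only numpy, scipy, OpenCV 4.12 (cv2) and the standard library are available. Lean on these libraries where they do the work, as an engineer would, in place of code of your own. Each camera call takes 0.05 s, during which the arm holds its last target.

## Working session

There is one attempt and no reset: what is moved stays moved. The work goes in short steps, Python scripts to look and compute and a tool call to move; the robot and the scene stay as the last step left them, time stands still between calls to the robot, and variables do not carry over. Pictures are saved under pics/ and viewed, and the job is handed in when it is done.

Besides the shell and the picture viewer there is one more tool, called by a JSON object that holds its "fn" and its "kwargs", one argument or row to a line. servo_tool: Moves the arm, as the interface text tells. Its arguments: {"type":"object","properties":{"gripper":{"type":"array","items":{"type":"number"}},"travel":{"type":"array","items":{"type":"array","items":{"type":"number"}}},"rot":{"type":"array","items":{"type":"array","items":{"type":"number"}}},"newtons":{"type":"number"}},"required":["gripper","travel","rot"]}

```bash
mkdir -p pics; ls; python3 - <<'E'
from station import arm
import cv2,numpy as np
o=arm.observe();print(o)
for n in("top","side"):
    s=arm.snapshot(n);cv2.imwrite(f"pics/{n}0.png",s["img"][:,:,::-1]);np.savez(f"{n}0.npz",**s)
    print(s["camera_matrix"],s["extrinsics"])
E
```

```text
pics
{'t': 0.0, 'joint_pos': array([-1.26470609e+00,  3.09005655e-01,  1.63521426e+00,  2.19873232e-05,
        1.19968499e+00, -6.96845781e-02]), 'joint_vel': array([ 0.00066855, -0.00037849, -0.0012818 , -0.00089364, -0.00075541,
       -0.00075979]), 'tau': array([ 1.29712855e-03, -4.15247011e+01, -2.76662761e+01,  8.31370880e-05,
        1.03517377e-02,  2.20629381e-08]), 'position': array([ 0.22911495, -0.58061734,  0.23803345]), 'eef_rot': array([-2.59607157,  1.76661254,  0.00283201]), 'force': array([ 0.1438734 ,  0.7237859 , -0.88438513]), 'moment': array([ 0.01576163, -0.01412426, -0.00711762]), 'gripper_width': 0.08569278494639686}
[[477.62395555   0.         334.15201574]
 [  0.         477.62395555 241.90903663]
 [  0.           0.           1.        ]] [[ 0.002727   -0.99405411  0.10885306  0.28721523]
 [-0.99988001 -0.00105054  0.01545543  0.11681304]
 [-0.01524918 -0.10888215 -0.99393769  0.99732382]
 [ 0.          0.          0.          1.        ]]
[[610.73813683   0.         320.73628331]
 [  0.         610.73813683 232.14335038]
 [  0.           0.           1.        ]] [[-0.82849844 -0.39332059  0.39860914 -0.05163627]
 [-0.55993433  0.59201178 -0.57965128  0.77069772]
 [-0.00799252 -0.70343512 -0.71071454  0.86214581]
 [ 0.          0.          0.          1.        ]]
```

View pics/top0.png

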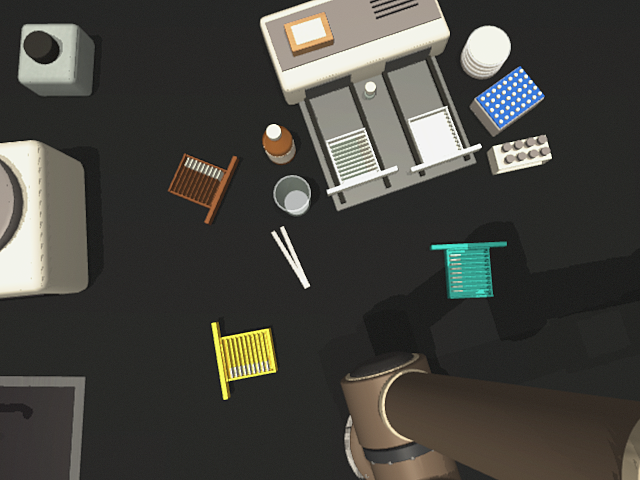

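View pics/side0.png

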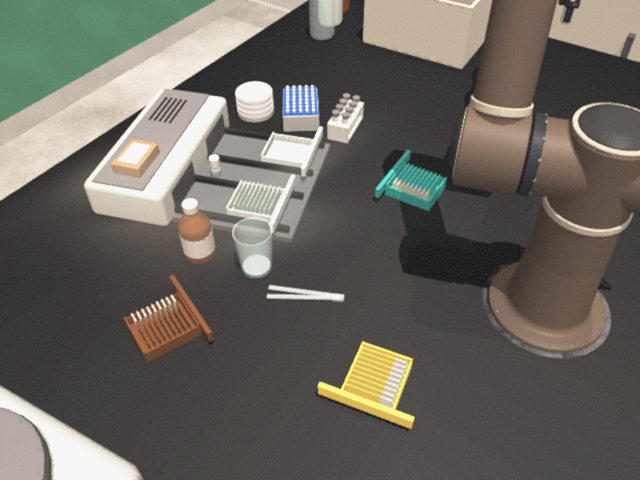

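```bash
python3 - <<'E'
import cv2,numpy as np
a=cv2.imread("pics/top0.png")[70:220,290:490];b=cv2.imread("pics/side0.png")[115:240,170:340]
a=cv2.resize(a,(800,600),interpolation=3);b=cv2.resize(b,(800,588),interpolation=3)
cv2.imwrite("pics/ctop.png",a);cv2.imwrite("pics/cside.png",b)
E
```

```text
(no output)
```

View pics/ctop.png

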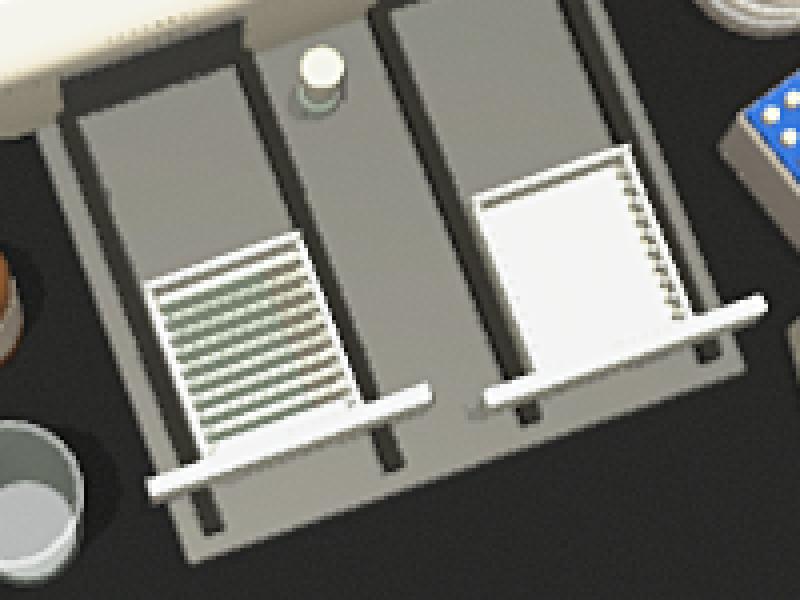

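View pics/cside.png

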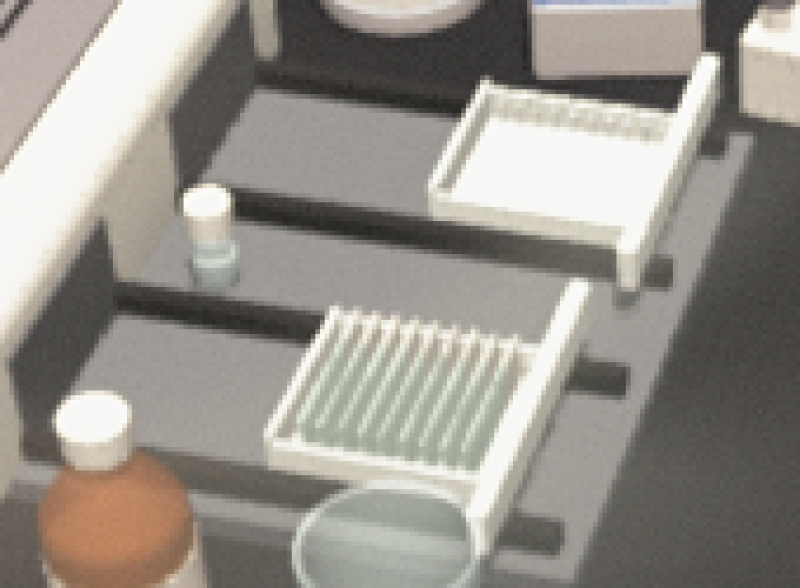

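The loaded rack is the one in the left lane, at top-view pixel (355,160), with nine green slides standing in it. The right rack at (435,135) shows only a bare floor. The brown (205,185), turquoise (470,270) and yellow (245,355) racks are decoys. Next I'll measure the plates.

```bash
cat > h.py <<'E'
import numpy as np,cv2
def world(s,ext=None):
    z=s["z_map"];K=s["camera_matrix"];v,u=np.mgrid[:480,:640]
    P=np.stack([(u-K[0,2])/K[0,0]*z,(v-K[1,2])/K[1,1]*z,z],-1)
    E=s["extrinsics"];return P@E[:3,:3].T+E[:3,3]
E
python3 - <<'E'
from h import *
for n in("top","side"):
    s=np.load(n+"0.npz");W=world(s);ok=s["z_map"]>0
    img=s["img"].astype(int);white=(img.min(2)>150)
    print(n)
    # left plate & right plate regions
    regs=dict(top=[(322,162,402,198),(408,142,485,172)],side=[(265,172,300,236),(298,125,328,180)])[n]
    for (x0,y0,x1,y1) in regs:
        m=np.zeros_like(ok);m[y0:y1,x0:x1]=1
        q=m&ok&white&(W[...,2]>0.043)&(W[...,2]<0.055)
        P=W[q]
        r=cv2.minAreaRect((P[:,:2]*1000).astype(np.float32));print(len(P),r,np.median(P[:,2]))
    m=ok&(W[...,2]>0.005)&(W[...,2]<0.018)&(abs(img.max(2)-img.min(2))<25)&(img.max(2)<150)
    m=cv2.morphologyEx(m.astype(np.uint8),cv2.MORPH_OPEN,np.ones((3,3)))
    nn,l,st,c=cv2.connectedComponentsWithStats(m)
    for i in np.argsort(-st[1:,4])[:4]+1:
        P=W[l==i];print("deck",st[i],cv2.minAreaRect((P[:,:2]*1000).astype(np.float32)),np.median(P[:,2]))
E
```

```text
top
460 ((538.888671875, 81.88048553466797), (50.90734100341797, 149.74087524414062), 19.316390991210938) 0.04840090895581589
330 ((565.604248046875, -94.8750991821289), (10.210209846496582, 149.34213256835938), 19.467653274536133) 0.04899870224084668
deck [ 390   61   54   57 2000] ((726.3941040039062, -41.67144012451172), (113.13536071777344, 86.98648834228516), 19.418806076049805) 0.01203017293420744
deck [ 355   74   47   68 1624] ((680.25732421875, 35.605499267578125), (151.93307495117188, 62.94046401977539), 19.170673370361328) 0.0121033609634712
deck [ 312   89   48   49 1594] ((672.1090087890625, 126.27222442626953), (94.30663299560547, 87.195068359375), 19.342174530029297) 0.012153765208550993
deck [ 10 417  24  30 215] ((9.993587493896484, 763.6312255859375), (51.106781005859375, 40.33577346801758), 44.61015319824219) 0.006746854969511662
side
379 ((539.7259521484375, 80.41297149658203), (52.480472564697266, 152.45228576660156), 19.486610412597656) 0.04837765218110557
215 ((565.8782958984375, -96.24797058105469), (10.14935302734375, 153.27227783203125), 18.974843978881836) 0.049418710671217725
deck [491 263  27  28 348] ((85.69303131103516, -18.739089965820312), (81.96015167236328, 27.60409164428711), 89.08992004394531) 0.012568569470889634
deck [280 236  12   5  44] ((474.1649475097656, 127.35273742675781), (23.285444259643555, 4.993321418762207), 22.51236915588379) 0.009773819725172939
deck [319  36  12   4  39] ((854.6732788085938, -578.315185546875), (34.97735595703125, 14.910187721252441), 48.42911911010742) 0.011443732726917566
deck [213 224  10   5  35] ((607.046142578125, 175.0896759033203), (19.956083297729492, 6.007452487945557), 23.920669555664062) 0.00970405947832731
```

```bash
python3 - <<'E'
from h import *
a=np.deg2rad(19.38);u=np.array([np.cos(a),np.sin(a)]);w=np.array([-u[1],u[0]])
for n in("top","side"):
    s=np.load(n+"0.npz");W=world(s);ok=s["z_map"]>0;img=s["img"].astype(int)
    A=W[...,:2]@u;B=W[...,:2]@w;Z=W[...,2]
    C=np.stack([A,B,Z],-1)
    for nm,b0,lo,hi in(("L",-.1,.49,.55),("R",-.275,.47,.52)):
        pass
    for nm,reg in(("L",dict(top=(322,162,402,198),side=(265,172,300,236))[n]),("R",dict(top=(408,142,485,172),side=(298,125,328,180))[n])):
        x0,y0,x1,y1=reg;m=np.zeros_like(ok);m[y0:y1,x0:x1]=1
        q=m&ok&(Z>.043)&(Z<.055)&(img.min(2)>150);P=C[q]
        a0=P[:,0].min();P=P[P[:,0]<a0+.011]
        print(n,nm,"A",np.percentile(P[:,0],[0,2,50,98,100]).round(4),"B",P[:,1].min().round(4),P[:,1].max().round(4),(P[:,1].min()+P[:,1].max())/2,len(P))
    m=ok&(Z>.007)&(Z<.018)&(A>.4)&(A<.8)&(B>-.4)&(B<.1)
    P=C[m];print("deck A",np.percentile(P[:,0],[0,.5,99.5,100]).round(4),"B",np.percentile(P[:,1],[0,.5,99.5,100]).round(4))
    # profile of height along lane centreline
    for b in(-.104,-.19,-.279):
        mm=ok&(abs(B-b)<.012)&(A>.4)&(A<.85)
        print(b,[(round(t,3),round(float(np.median(Z[mm&(abs(A-t)<.003)])),3)) for t in np.arange(.45,.84,.006) if (mm&(abs(A-t)<.003)).any()])
E
```

```text
top L A [0.5101 0.5102 0.514  0.5185 0.5189] B -0.1764 -0.0267 -0.10155411524637205 333
top R A [0.4969 0.4972 0.5011 0.5056 0.5072] B -0.3519 -0.2025 -0.27718992958649036 330
deck A [0.4003 0.4318 0.7282 0.7719] B [-0.3998 -0.3956  0.0858  0.1   ]
-0.104 [(np.float64(0.45), 0.0), (np.float64(0.456), 0.0), (np.float64(0.462), 0.001), (np.float64(0.468), -0.0), (np.float64(0.474), -0.0), (np.float64(0.48), 0.012), (np.float64(0.486), 0.012), (np.float64(0.492), 0.012), (np.float64(0.498), 0.013), (np.float64(0.504), 0.013), (np.float64(0.51), 0.032), (np.float64(0.516), 0.048), (np.float64(0.522), 0.04), (np.float64(0.528), 0.021), (np.float64(0.534), 0.037), (np.float64(0.54), 0.034), (np.float64(0.546), 0.032), (np.float64(0.552), 0.035), (np.float64(0.558), 0.035), (np.float64(0.564), 0.043), (np.float64(0.57), 0.037), (np.float64(0.576), 0.035), (np.float64(0.582), 0.028), (np.float64(0.588), 0.037), (np.float64(0.594), 0.036), (np.float64(0.6), 0.036), (np.float64(0.606), 0.039), (np.float64(0.612), 0.023), (np.float64(0.618), 0.034), (np.float64(0.63), 0.012), (np.float64(0.636)
[... 9350 characters left out ...]
4), 0.013), (np.float64(0.69), 0.013), (np.float64(0.696), 0.013), (np.float64(0.702), 0.013), (np.float64(0.708), 0.014), (np.float64(0.714), 0.013), (np.float64(0.72), 0.014), (np.float64(0.726), 0.042), (np.float64(0.732), 0.08), (np.float64(0.738), 0.085), (np.float64(0.744), 0.086), (np.float64(0.75), 0.086), (np.float64(0.756), 0.087), (np.float64(0.762), 0.086), (np.float64(0.768), 0.087), (np.float64(0.774), 0.089), (np.float64(0.78), 0.089), (np.float64(0.786), 0.09), (np.float64(0.792), 0.089), (np.float64(0.798), 0.09), (np.float64(0.804), 0.09), (np.float64(0.81), 0.091), (np.float64(0.816), 0.089), (np.float64(0.822), 0.091), (np.float64(0.828), 0.09), (np.float64(0.834), 0.09)]
```

```bash
cat >> h.py <<'E'
from scipy.spatial.transform import Rotation as R
a=np.deg2rad(19.38);u=np.array([np.cos(a),np.sin(a),0]);w=np.array([-u[1],u[0],0]);d=np.array([0,0,-1.])
def shift(A,B,Z):
    from station import arm
    o=arm.observe();p=o["position"];T=R.from_rotvec(o["eef_rot"])
    G=R.from_matrix(np.stack([-w,-u,d],1))
    t=A*u+B*w-Z*d
    print("t",round(o["t"],2),"ABZ mm",(np.array([p@u,p@w,p[2]])*1000).round(1),"F(u,w,z)",np.round([o["force"]@u,o["force"]@w,o["force"][2]],1),"grip",round(o["gripper_width"],4))
    print("travel",(T.inv().apply(t-p)*1000).round(1),"rot",np.rad2deg((T.inv()*G).as_rotvec()).round(2))
E
python3 -c "
from h import *
shift(.455,-.1024,.2)"
```

```text
t 0.1 ABZ mm [  23.5 -623.8  238.2] F(u,w,z) [ 0.8 -0.1  0.4] grip 0.0855
travel [-504.8 -450.8   39.3] rot [-0.01  0.12  2.15]
```

{"fn": "servo_tool", "kwargs": {
  "gripper": [1, 1, 1, 1, 1],
  "travel": [
    [-505, -451, 0],
    [-505, -451, 0],
    [-505, -451, 0],
    [-505, -451, 0],
    [-505, -451, 0]
  ],
  "rot": [
    [0, 0.1, 2.15],
    [0, 0.1, 2.15],
    [0, 0.1, 2.15],
    [0, 0.1, 2.15],
    [0, 0.1, 2.15]
  ]
}}

```text
t: 0.52
position: [0.3012, -0.3837, 0.2386]
eef_rot: [-2.562, 1.816, 0.002]
force: [0.9, -0.7, 0.1]
gripper_width: 0.0257
```

```bash
python3 -c "
from h import *
shift(.455,-.1024,.2)"
```

```text
t 0.52 ABZ mm [ 156.8 -462.   238.6] F(u,w,z) [ 0.6 -0.9  0.1] grip 0.0257
travel [-359.8 -297.8   39.2] rot [-0.    0.09 -0.05]
```

{"fn": "servo_tool", "kwargs": {
  "gripper": [1, 1, 1, 1, 1],
  "travel": [
    [-360, -298, 0],
    [-360, -298, 0],
    [-360, -298, 0],
    [-360, -298, 0],
    [-360, -298, 0]
  ],
  "rot": [
    [0, 0, 0],
    [0, 0, 0],
    [0, 0, 0],
    [0, 0, 0],
    [0, 0, 0]
  ]
}}

```text
t: 0.93
position: [0.3731, -0.1883, 0.239]
eef_rot: [-2.561, 1.817, 0.002]
force: [1.1, -0.5, 0.1]
gripper_width: 0.0004
```

```bash
python3 -c "
from h import *
shift(.455,-.1024,.12)"
```

```text
t 0.93 ABZ mm [ 289.5 -301.4  239. ] F(u,w,z) [ 0.9 -0.9  0.1] grip 0.0004
travel [-199.1 -165.2  119.4] rot [-0.01  0.1  -0.09]
```

{"fn": "servo_tool", "kwargs": {
  "gripper": [1, 1, 1, 1, 1],
  "travel": [
    [-199, -165, 60],
    [-199, -165, 60],
    [-199, -165, 60],
    [-199, -165, 60],
    [-199, -165, 60]
  ],
  "rot": [
    [0, 0.1, 0],
    [0, 0.1, 0],
    [0, 0.1, 0],
    [0, 0.1, 0],
    [0, 0.1, 0]
  ]
}}

```text
t: 1.35
position: [0.4432, 0.0023, 0.1921]
eef_rot: [-2.562, 1.818, -0.001]
force: [0.1, -0.4, -1.0]
gripper_width: -0.0
```

```bash
python3 -c "
from h import *
shift(.465,-.1024,.06)"
```

```text
t 1.35 ABZ mm [ 418.9 -144.9  192.1] F(u,w,z) [-0.1 -0.4 -1. ] grip -0.0
travel [-42.6 -46.  132.1] rot [-0.02 -0.02 -0.08]
```

{"fn": "servo_tool", "kwargs": {
  "gripper": [1, 1, 1, 1, 1],
  "travel": [
    [-43, -46, 20],
    [-43, -46, 50],
    [-43, -46, 90],
    [-43, -46, 120],
    [-43, -46, 120]
  ],
  "rot": [
    [0, 0, 0],
    [0, 0, 0],
    [0, 0, 0],
    [0, 0, 0],
    [0, 0, 0]
  ]
}}

```text
t: 1.77
position: [0.4655, 0.0586, 0.0655]
eef_rot: [2.556, -1.81, -0.019]
force: [-1.8, -0.6, -0.9]
gripper_width: -0.0001
```

```bash
python3 -c "
from h import *
shift(.485,-.1024,.038)"
```

```text
t 1.77 ABZ mm [458.6 -99.2  65.5] F(u,w,z) [-1.9  0.1 -0.9] grip -0.0001
travel [  3.3 -26.8  27.1] rot [0.83 0.25 0.02]
```

{"fn": "servo_tool", "kwargs": {
  "gripper": [1, 1, 1, 1, 1],
  "travel": [
    [3, -5, 10],
    [3, -10, 20],
    [3, -15, 27],
    [3, -23, 27],
    [3, -26, 27]
  ],
  "rot": [
    [0.8, 0.3, 0],
    [0.8, 0.3, 0],
    [0.8, 0.3, 0],
    [0.8, 0.3, 0],
    [0.8, 0.3, 0]
  ]
}}

```text
t: 2.18
position: [0.493, 0.0645, 0.0395]
eef_rot: [-2.563, 1.815, -0.004]
force: [0.6, -0.4, 0.3]
gripper_width: -0.0001
```

```bash
python3 - <<'E'
from h import *
from station import arm
shift(.495,-.1024,.038)
s=arm.snapshot("top");cv2.imwrite("pics/t2.png",cv2.resize(s["img"][60:240,260:500,::-1],(800,600)))
E
```

```text
t 2.18 ABZ mm [ 486.5 -102.8   39.5] F(u,w,z) [ 0.4 -0.5  0.3] grip -0.0001
travel [-0.4 -8.5  1.5] rot [-0.14 -0.1  -0.01]
```

View pics/t2.png

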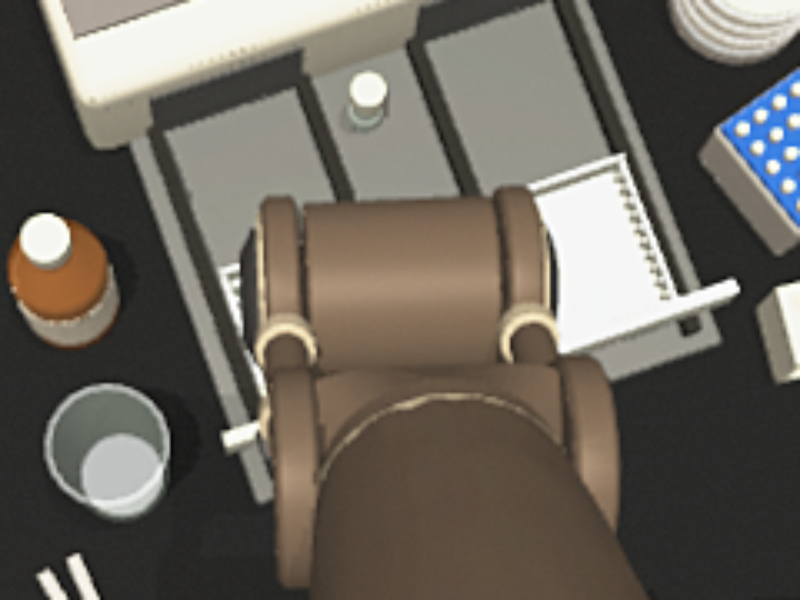

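The top view shows the wrist hiding the loaded plate's middle, with its left end at crop pixel (240,438). The empty rack is untouched at the right. I'll take up the gap slowly.

{"fn": "servo_tool", "kwargs": {
  "gripper": [1, 1, 1, 1, 1],
  "travel": [
    [0, -4, 1],
    [0, -8, 1],
    [0, -12, 1],
    [0, -15, 1],
    [0, -18, 1]
  ],
  "rot": [
    [0, 0, 0],
    [0, 0, 0],
    [0, 0, 0],
    [0, 0, 0],
    [0, 0, 0]
  ]
}}

```text
t: 2.65
position: [0.5094, 0.0704, 0.0387]
eef_rot: [2.563, -1.815, 0.002]
force: [-3.5, -2.2, 2.9]
gripper_width: 0.0001
```

```bash
python3 - <<'E'
from h import *
from station import arm
shift(.595,-.1024,.038)
s=arm.snapshot("side");cv2.imwrite("pics/s2.png",cv2.resize(s["img"][90:270,150:390,::-1],(800,600)))
E
```

```text
t 2.65 ABZ mm [ 503.9 -102.7   38.7] F(u,w,z) [-4.1 -1.   2.9] grip 0.0001
travel [ -0.2 -91.1   0.8] rot [-0.01 -0.09  0.02]
```

View pics/s2.png

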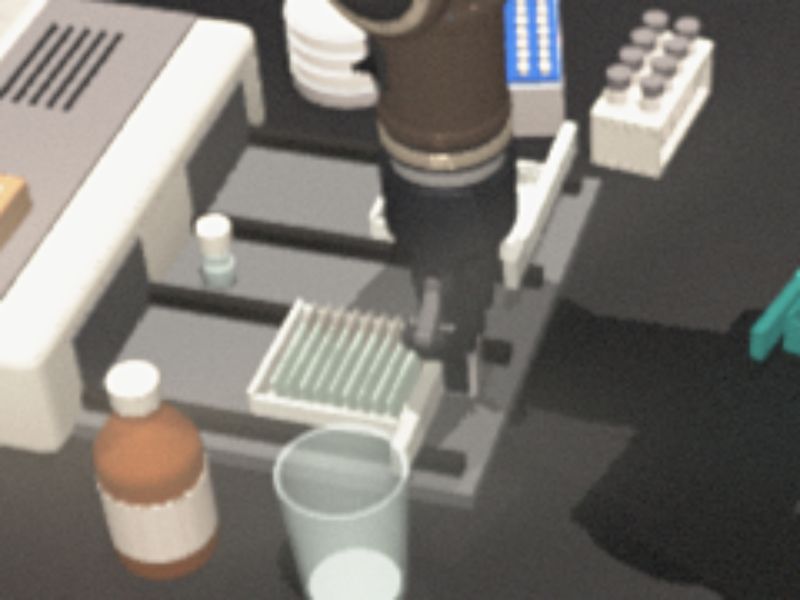

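The fingers are at the middle of the loaded plate (crop pixel 455,370), with about 4 N of contact. Pushing on.

{"fn": "servo_tool", "kwargs": {
  "gripper": [1, 1, 1, 1, 1],
  "travel": [
    [0, -4, 0.5],
    [0, -8, 0.5],
    [0, -12, 0.5],
    [0, -16, 0.5],
    [0, -20, 0.5]
  ],
  "rot": [
    [0, 0, 0],
    [0, 0, 0],
    [0, 0, 0],
    [0, 0, 0],
    [0, 0, 0]
  ]
}}

```text
t: 3.12
position: [0.5297, 0.0775, 0.038]
eef_rot: [-2.563, 1.815, -0.004]
force: [-1.8, -0.3, -0.9]
gripper_width: 0.0001
```

```bash
python3 - <<'E'
from h import *
shift(.595,-.1024,.038)
E
```

```text
t 3.12 ABZ mm [ 525.4 -102.7   38. ] F(u,w,z) [-1.8  0.3 -0.9] grip 0.0001
travel [ -0.3 -69.6   0.2] rot [-0.13 -0.1   0.01]
```

{"fn": "servo_tool", "kwargs": {
  "gripper": [1, 1, 1, 1, 1],
  "travel": [
    [0, -4, 0],
    [0, -8, 0],
    [0, -12, 0],
    [0, -16, 0],
    [0, -20, 0]
  ],
  "rot": [
    [0, 0, 0],
    [0, 0, 0],
    [0, 0, 0],
    [0, 0, 0],
    [0, 0, 0]
  ]
}}

```text
t: 3.53
position: [0.549, 0.0842, 0.038]
eef_rot: [-2.563, 1.815, -0.004]
force: [-1.8, -0.7, -1.0]
gripper_width: -0.0
```

{"fn": "servo_tool", "kwargs": {
  "gripper": [1, 1, 1, 1, 1],
  "travel": [
    [0, -4, 0],
    [0, -8, 0],
    [0, -12, 0],
    [0, -16, 0],
    [0, -20, 0]
  ],
  "rot": [
    [0, 0, 0],
    [0, 0, 0],
    [0, 0, 0],
    [0, 0, 0],
    [0, 0, 0]
  ]
}}

```text
t: 3.95
position: [0.5682, 0.091, 0.038]
eef_rot: [-2.563, 1.815, -0.004]
force: [-2.4, -1.1, -0.7]
gripper_width: 0.0002
```

```bash
python3 - <<'E'
from h import *
from station import arm
shift(.595,-.1024,.038)
s=arm.snapshot("side");cv2.imwrite("pics/s3.png",cv2.resize(s["img"][90:270,150:390,::-1],(800,600)))
E
```

```text
t 3.95 ABZ mm [ 566.2 -102.7   38. ] F(u,w,z) [-2.7 -0.2 -0.7] grip 0.0002
travel [ -0.3 -28.8   0.1] rot [-0.13 -0.09  0.  ]
```

View pics/s3.png

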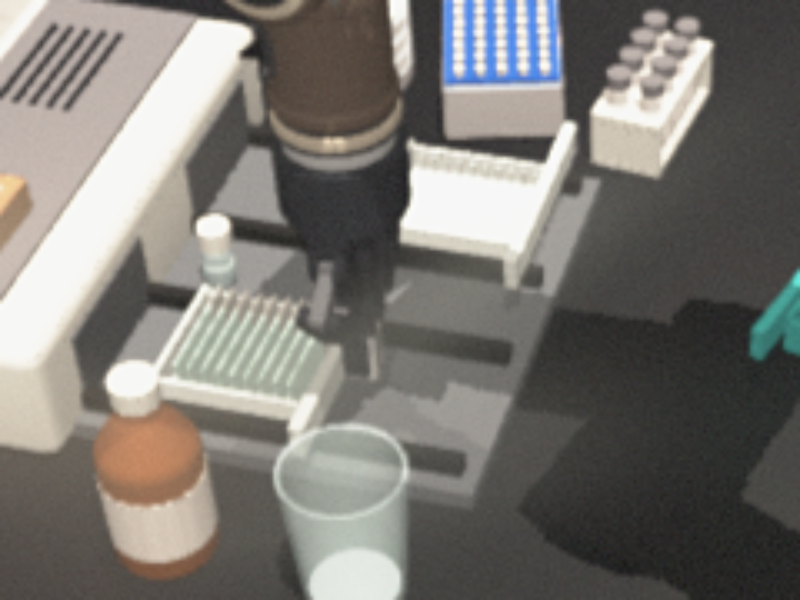

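The rack is sliding straight, with the fingers still mid-plate (crop pixel 360,350) and about 3 N. The empty rack hasn't moved.

{"fn": "servo_tool", "kwargs": {
  "gripper": [1, 1, 1, 1, 1],
  "travel": [
    [0, -4, 0],
    [0, -8, 0],
    [0, -12, 0],
    [0, -16, 0],
    [0, -20, 0]
  ],
  "rot": [
    [0, 0, 0],
    [0, 0, 0],
    [0, 0, 0],
    [0, 0, 0],
    [0, 0, 0]
  ]
}}

```text
t: 4.42
position: [0.5886, 0.0981, 0.0384]
eef_rot: [-2.562, 1.814, -0.006]
force: [-1.6, -2.1, -2.0]
gripper_width: -0.0002
```

{"fn": "servo_tool", "kwargs": {
  "gripper": [1, 1, 1, 1, 1],
  "travel": [
    [0, -2, 0],
    [0, -4, 0],
    [0, -6, 0],
    [0, -8, 0],
    [0, -10, 0]
  ],
  "rot": [
    [0, 0, 0],
    [0, 0, 0],
    [0, 0, 0],
    [0, 0, 0],
    [0, 0, 0]
  ]
}}

```text
t: 4.83
position: [0.5981, 0.1014, 0.0385]
eef_rot: [-2.562, 1.814, -0.006]
force: [-2.2, -0.7, -0.2]
gripper_width: 0.0001
```

```bash
python3 - <<'E'
from h import *
from station import arm
shift(.605,-.1024,.038)
s=arm.snapshot("side");cv2.imwrite("pics/s4.png",cv2.resize(s["img"][90:270,150:390,::-1],(800,600)))
E
```

```text
t 4.83 ABZ mm [ 597.9 -102.8   38.5] F(u,w,z) [-2.3  0.1 -0.2] grip 0.0001
travel [-0.4 -7.1  0.5] rot [-0.24 -0.11  0.  ]
```

View pics/s4.png

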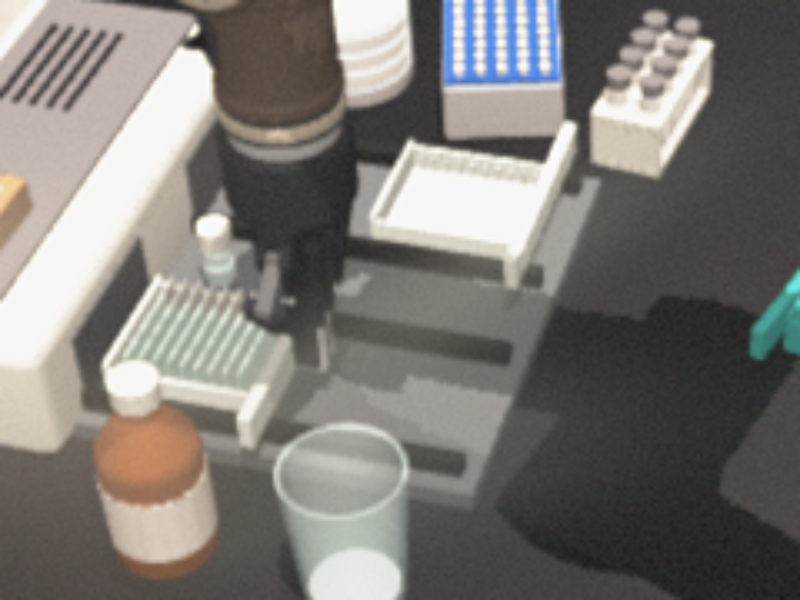

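The rack is square in its lane and nearly home, front rail at crop pixel (130,310) and about 10 mm from the stop. I'll slow down and watch the force.

{"fn": "servo_tool", "kwargs": {
  "gripper": [1, 1, 1, 1, 1],
  "travel": [
    [0, -1.5, 0.5],
    [0, -3, 0.5],
    [0, -4.5, 0.5],
    [0, -6, 0.5],
    [0, -7, 0.5]
  ],
  "rot": [
    [0, 0, 0],
    [0, 0, 0],
    [0, 0, 0],
    [0, 0, 0],
    [0, 0, 0]
  ]
}}

```text
t: 5.3
position: [0.6056, 0.104, 0.0381]
eef_rot: [-2.561, 1.814, -0.008]
force: [-3.8, -1.3, 0.6]
gripper_width: 0.0003
```

{"fn": "servo_tool", "kwargs": {
  "gripper": [1, 1, 1],
  "travel": [
    [0, -1, 0],
    [0, -2, 0],
    [0, -2.5, 0]
  ],
  "rot": [
    [0, 0, 0],
    [0, 0, 0],
    [0, 0, 0]
  ]
}}

```text
t: 5.55
position: [0.6082, 0.1049, 0.0381]
eef_rot: [-2.561, 1.814, -0.008]
force: [-2.1, -0.3, 1.5]
gripper_width: 0.0
```

```bash
python3 - <<'E'
from h import *
shift(.61,-.1024,.038)
E
```

```text
t 5.55 ABZ mm [ 608.5 -102.9   38.1] F(u,w,z) [-2.1  0.4  1.5] grip 0.0
travel [-0.5 -1.5  0.1] rot [-0.34 -0.13 -0.  ]
```

{"fn": "servo_tool", "kwargs": {
  "gripper": [1, 1, 1],
  "travel": [
    [0, -1, 0],
    [0, -2, 0],
    [0, -3, 0]
  ],
  "rot": [
    [0, 0, 0],
    [0, 0, 0],
    [0, 0, 0]
  ]
}}

```text
t: 5.8
position: [0.6094, 0.1053, 0.038]
eef_rot: [-2.564, 1.815, -0.004]
force: [-7.5, -4.0, 6.7]
gripper_width: 0.0
```

```bash
python3 - <<'E'
from h import *
from station import arm
shift(.61,-.1024,.038)
for n in("side",):
    s=arm.snapshot(n);W=world(s);Z=W[...,2];ok=s["z_map"]>0;A=W@u;B=W@w
    img=s["img"].astype(int)
    q=ok&(Z>.043)&(Z<.053)&(B>-.085)&(B<-.02)&(A>.56)&(A<.66)&(img.min(2)>140)
    print(q.sum(),np.percentile(A[q],[0,2,50,98]) if q.any() else 0, B[q].max() if q.any() else 0)
    cv2.imwrite("pics/s5.png",cv2.resize(s["img"][130:250,150:310,::-1],(800,600)))
E
```

```text
t 5.8 ABZ mm [ 609.8 -102.9   38. ] F(u,w,z) [-8.5 -1.3  6.7] grip 0.0
travel [-0.5 -0.2  0. ] rot [-0.08 -0.11  0.02]
158 [0.61787661 0.6190982  0.62405586 0.65912612] -0.025438932722416447
```

View pics/s5.png

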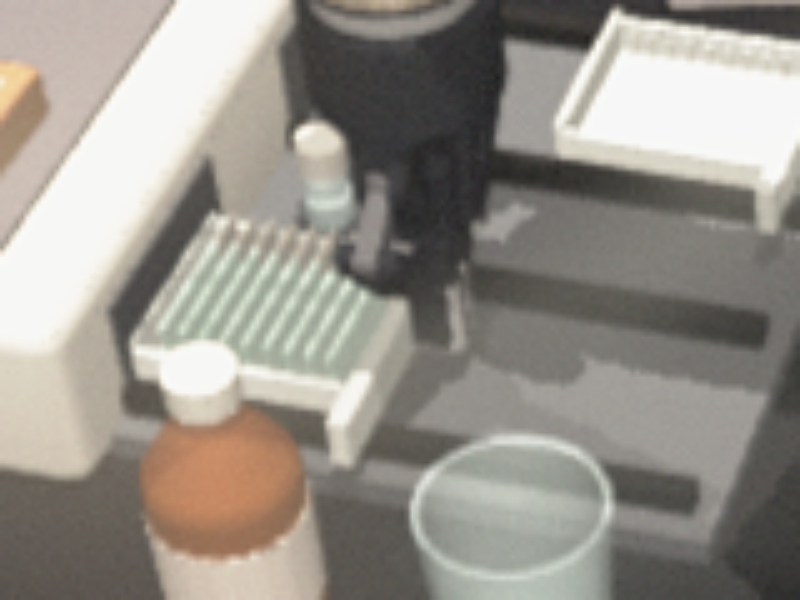

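The rack front is at the instrument face (crop pixel 175,290), the plate's rear is at about 618.5 mm against an expected 617–619, and the force is rising. One small press will confirm it's at the stop.

{"fn": "servo_tool", "kwargs": {
  "gripper": [1, 1, 1],
  "travel": [
    [0, -1, 0],
    [0, -2, 0],
    [0, -2.5, 0]
  ],
  "rot": [
    [0, 0, 0],
    [0, 0, 0],
    [0, 0, 0]
  ]
}}

```text
t: 6.1
position: [0.6093, 0.1054, 0.0379]
eef_rot: [2.56, -1.812, -0.003]
force: [-8.4, -3.9, 7.0]
gripper_width: 0.0002
```

```bash
python3 - <<'E'
from h import *
shift(.57,-.1024,.038)
E
```

```text
t 6.1 ABZ mm [ 609.8 -102.8   37.9] F(u,w,z) [-9.3 -0.9  7. ] grip 0.0002
travel [-0.4 39.8  0.1] rot [ 0.28 -0.08  0.05]
```

The arm didn't advance and the force held, so the rack is on the stop. I'll back off and rise clear.

{"fn": "servo_tool", "kwargs": {
  "gripper": [1, 1, 1, 1, 1],
  "travel": [
    [0, 5, 0],
    [0, 15, 0],
    [0, 35, 0],
    [0, 60, 0],
    [0, 75, -20]
  ],
  "rot": [
    [0, 0, 0],
    [0, 0, 0],
    [0, 0, 0],
    [0, 0, 0],
    [0, 0, 0]
  ]
}}

```text
t: 6.52
position: [0.5333, 0.0798, 0.0547]
eef_rot: [2.556, -1.809, -0.012]
force: [-0.9, -0.4, -0.3]
gripper_width: 0.0002
```

{"fn": "servo_tool", "kwargs": {
  "gripper": [1, 1, 1, 1, 1],
  "travel": [
    [0, 15, -40],
    [0, 40, -80],
    [0, 80, -110],
    [0, 120, -120],
    [0, 160, -120]
  ],
  "rot": [
    [0, 0, 0],
    [0, 0, 0],
    [0, 0, 0],
    [0, 0, 0],
    [0, 0, 0]
  ]
}}

```text
t: 6.93
position: [0.3959, 0.03, 0.1795]
eef_rot: [2.562, -1.812, 0.002]
force: [0.2, 0.1, 0.1]
gripper_width: 0.0002
```

{"fn": "servo_tool", "kwargs": {
  "gripper": [1, 1, 1, 1, 1],
  "travel": [
    [30, 30, 0],
    [60, 50, 0],
    [90, 80, 0],
    [120, 100, 0],
    [120, 100, 0]
  ],
  "rot": [
    [0, 0, 0],
    [0, 0, 0],
    [0, 0, 0],
    [0, 0, 0],
    [0, 0, 0]
  ]
}}

```text
t: 7.35
position: [0.3409, -0.1219, 0.181]
eef_rot: [2.554, -1.821, 0.012]
force: [0.1, -0.1, 0.1]
gripper_width: 0.0002
```

```bash
python3 - <<'E'
from h import *
from station import arm
shift(.3,-.2,.18)
s=arm.snapshot("top");W=world(s);Z=W[...,2];ok=s["z_map"]>0;A=W@u;B=W@w;img=s["img"].astype(int)
for nm,b,a0 in(("L",-.1024,.61),("R",-.277,.49)):
    q=ok&(Z>.043)&(Z<.053)&(abs(B-b)<.082)&(A>a0)&(A<a0+.02)&(img.min(2)>140)
    P=np.stack([A[q],B[q]],1)
    print(nm,q.sum(),np.percentile(P[:,0],[0,2,50,98]),P[:,1].min(),P[:,1].max(),np.rad2deg(np.polyfit(P[:,1],P[:,0],1)[0]),np.median(Z[q]))
cv2.imwrite("pics/t6.png",cv2.resize(s["img"][60:240,260:500,::-1],(800,600)))
E
```

```text
t 7.35 ABZ mm [ 281.1 -228.2  181. ] F(u,w,z) [ 0.  -0.1  0.1] grip 0.0002
travel [-28.3 -18.7   0.7] rot [-0.02 -0.52 -0.36]
L 333 [0.61879826 0.61933636 0.62315273 0.62786673] -0.17609484157205169 -0.026748566898979916 -0.0759455154574961 0.04864973692461927
R 325 [0.49685781 0.49707222 0.50108606 0.50555498] -0.35232289381381465 -0.20202239719183845 -0.0983775090422957 0.04888639185926458
```

View pics/t6.png

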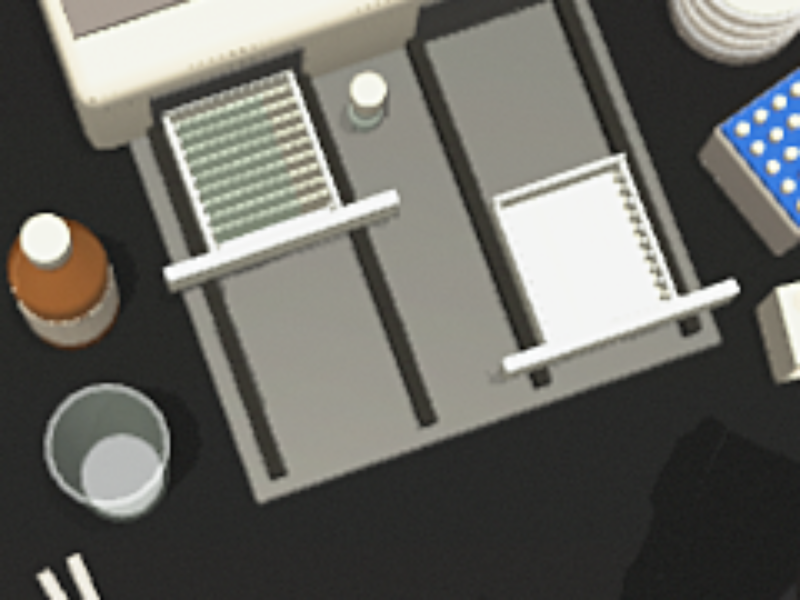

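The loaded rack is home against the housing (front rail at crop pixel 230,90), square and flat. The empty rack (590,260) and the vial (367,95) haven't moved, and the arm is clear.

```bash
python3 -c "
from station import arm
print(arm.finish_job())"
```

```text
the job is handed in; nothing more can be done
None
```

The loaded rack, in the left lane, is fully home against the instrument, and I handed the job in at about 7.4 s. I pushed it with shut fingers at the middle of its plate, about 109 mm along the lane. The readings were about 2–4 N while it slid and about 9 N against the stop.

Last checks:
- **Loaded rack:** the plate's rear face is at 0.619 m along the lane, where I expected 0.617–0.619 m. It is within about 0.1° of square and flat, with its plate top at 49 mm. In the final press it moved no further.
- **Empty rack:** its measured position is unchanged to within about 0.5 mm.
- **Surroundings:** the vial looks undisturbed, and the arm is clear with no contact force.

No check failed or disagreed.

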